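# File the tabbed pattern board in its packed rack

## Robot

A 7-joint arm with a two-finger parallel gripper is mounted at the origin on a cart in front of the work surface, level with it; the furniture and walls round the work are solid. World frame = base frame: x ahead of the robot, y to its left, z up, the work surface at z = 0. Lengths are in mm, angles in degrees, forces in N, time in s.
With the tool pointing down it reaches from about 425 to 1025 mm from the base axis. Payload 3.6 kg.
Tool frame: the origin (TCP) lies on the centre line of the jaws, within the pads' length; the fingertips stand 8 mm ahead of it and the grasp point (between the pads) lies 11 mm behind it; z points along the fingers, y is the line along which they close (so a half turn about z gives the same grasp; the last joint's range is limited). The gripper opens to 85 mm and grips with 20 to 120 N. Pads are 22 mm wide; open, the fingers measure 114 mm over their backs; the gripper's body (76 mm by 85 mm) begins 54 mm behind the grasp point. The pads swing forward as they close: fully open they stand 13 mm farther back than shut.
Start: joints at [-77.722, 33.873, 2.773, 92.16, -1.908, 54.013, -1.931], TCP at [219.643, 690.932, 239.302] pointing down, gripper open.
Joint ranges: [-153.93, 153.93], [-27.13, 128.08], [-72.61, 78.16], [10.71, 143.7], [-87.88, 267.88], [4.46, 118.87], [-176.78, 176.78]. Speed limits (degrees/s): [147.25, 147.25, 180, 180, 180, 180, 180].

## Interface

Orientations are given as [roll, pitch, yaw] about the fixed x, y, z axes, in that order (R = Rz(yaw) Ry(pitch) Rx(roll)).
In Python, from workcell import read_state, camera, camera_params, sign_off gives the robot as it stands. The module is installed in compiled form; this text tells all that it offers.
- The arm moves only by the tool carry_out, never from a script. Its argument "series" is a list of rows, each a list of 7 numbers: the shift along the tool's x, y, z as a fraction of full scale, then the turn, a rotation vector about the tool's x, y, z as a fraction of full scale, then the opening, from -1 (shut) to 1 (fully open). A call has 1 to 5 rows; each row is the pose to reach, as a shift and turn from the pose commanded when the call began, along the tool's axes at that moment; what a row does not reach only later rows make up. Full scale, the value 1, is 1000 mm for a shift and 45 degrees for a turn. A row lasts 1/8 s, in which the tool goes at most 62.5 mm and 10.7 degrees, less where a joint would pass 70% of its speed; a pose out of reach is approached as far as the arm can. A call with a number of a shift or a turn outside -1 to 1 is refused whole. A call with a gripper value outside its range is refused whole. The fingers move at their own pace and stop on an object; "grip_force" is the grip in N (left out, the last holds). Time passes only in rows, so rows that repeat a pose let the fingers close. It gives the time, the measured TCP pose, the force, the opening and the grip force at its end, in the units of the state.
- read_state(): the state, without advancing time (a new reading comes with each control period).
- camera(name): name is "scene" or "top" or "wrist"; returns (picture, depth): 400x640x3 uint8, red, green, blue; 400x640 float32, mm along the optical axis (not along the pixel's ray), 0 where there is no reading.
- camera_params(name): a dict with "fovy" (degrees; the focal length in pixels is half the picture's height over the tangent of half this angle, whatever the lens; pixels are square), "cx", "cy" (the principal point, pixels), "rvec" (rotation vector, rad) and "tvec" (3), from world to camera coordinates, as OpenCV has them; the wrist camera has in their place "hand_eye" (4x4, takes a point from camera to tool coordinates, whose origin is the TCP and whose axes are the flange's). Camera axes: x right, y down, z forward; pixel columns grow to the right and rows downward; lengths in mm; the calibration is good to about 2 mm. A picture is of the moment at which its call begins: read the wrist's pose just before it. camera_params takes no time and is no camera call.
- sign_off(): hands the job in; it is judged then, once.
The state is a dict: "clock": time; "joint_pos": joint angles; "joint_velocities": joint speeds; "joint_torque": joint torques, N m; "position": TCP position; "eef_rot": TCP orientation; "ft_force": force on the tool from outside, world axes, zero at the start; "ft_torque": the same for the moment, N m; "gripper_width": finger opening in mm; "finger_force": force on a finger pad.
Only numpy, scipy, OpenCV 4.12 (cv2) and the standard library are available. Lean on these libraries where they do the work, as an engineer would, in place of code of your own. Each camera call takes 0.05 s, during which the arm holds its last target. There are 200 camera calls.

## Task

Lift the tabbed pattern board out of its wooden stand and work it down into the packed row in the steel rack, directly beside the notched board on the side of the sprung follower, easing its neighbours apart without toppling or lifting them. Push it fully home on the rack's floor, bear down on it there with about 12 newtons for half a second, then let go; never let it bear on its neighbours or the rack with more than 22 newtons, and leave everything else where it is.

Things in the scene. Friction and masses are not known exactly. Their poses are not given: they have to be found in the camera images.
- index_mid (a point): centre of the tabbed plywood board (0.09 to 0.18 kg), 65 mm above its foot, z up. Body 14 thick (y) x 90 wide (x) x 80 mm high; on its middle a tab 14 x 40 x 50 mm high, from 15 to 65 mm above this point, by which to hold it from above. The lowest 14 mm taper at 20 degrees on both faces to a 4 mm thick foot
- stand: wooden block 120 (x) x 50 (y) x 45 mm high, fixed, with an open-topped slot 96 x 17 mm and 35 mm deep along its x in which the tabbed board stands (slot floor 10 mm up); origin at the centre of its underside
- rack: dark steel file rack, fixed; origin under its centre. Floor 104 (x) x 150 (y), 6 thick, with slippery runners (friction 0.12); lips 26 mm high, 93 apart, along both sides. Boards stand in a row along y, smooth (friction about 0.35). At -y they lean on a fixed wall 88 mm high (face at y -65 mm), so boards on that side cannot give way; at +y a sprung follower closes the row
- follower (a joint): sprung follower plate of the rack, 88 mm wide, its top 90 mm above the bench, sliding along the rack's +y; value in m, about 0 with five boards in the row, about 0.014 with six, stop at 0.030. Its spring presses the row towards -y with about 4 N at 0 and 5 N at 0.014
- notched_board_mid (a point): centre (40 mm above the foot) of the board that marks the place: like the plain ones, with a notch 34 wide x 22 mm deep in the middle of its top edge; axes as the rack's, +y to the follower. It stands 2nd, 3rd or 4th, touching its neighbours. The seam to the next board lies 7 mm to its +y; the tabbed board, once home, 14 mm to its +y
- board_1_mid (a point): upright plain plywood board of the row, 14 thick (y) x 90 wide (x) x 80 mm high, about 0.09 kg, its top edge bevelled on both faces (5 mm in over the last 14 mm) so that only a 4 mm wide flat is left; the point is its centre, half-way up (40 mm above its foot), axes parallel to the rack's; place in the row: first, at the fixed end wall
- board_2_mid (a point): upright plain plywood board of the row, 14 thick (y) x 90 wide (x) x 80 mm high, about 0.09 kg, its top edge bevelled on both faces (5 mm in over the last 14 mm) so that only a 4 mm wide flat is left; the point is its centre, half-way up (40 mm above its foot), axes parallel to the rack's; place in the row: second, third or fourth (changes)
- board_3_mid (a point): upright plain plywood board of the row, 14 thick (y) x 90 wide (x) x 80 mm high, about 0.09 kg, its top edge bevelled on both faces (5 mm in over the last 14 mm) so that only a 4 mm wide flat is left; the point is its centre, half-way up (40 mm above its foot), axes parallel to the rack's; place in the row: second, third or fourth (changes)
- board_4_mid (a point): upright plain plywood board of the row, 14 thick (y) x 90 wide (x) x 80 mm high, about 0.09 kg, its top edge bevelled on both faces (5 mm in over the last 14 mm) so that only a 4 mm wide flat is left; the point is its centre, half-way up (40 mm above its foot), axes parallel to the rack's; place in the row: last, against the follower
- dark_spool: bystander: loose spool of dark thread, 38 mm across, 58 mm high; origin under its centre
- wax_tin: bystander: loose round polish tin, 80 mm across, 23 mm high; origin under its centre
- heel_lift: bystander: loose tan heel lift, 55 x 58 x 8 mm; origin under its centre
Not all that is in view belongs to the job. What is shaped like the part that bears board_4_mid but pink is not meant.

How it is judged:
By the outcome, as a careful person would: the job done as asked, in the order asked, and still so for the second after the job is handed in, with the robot touching nothing.
It also fails if it takes over 72 s, if anything falls off the work surface, if the arm or the gripper's body presses on something with over 40 N, if the wrist force passes 120 N, or if a joint passes its speed limit or range.

## Working session

There is one attempt and no reset: what is moved stays moved. The work goes in short steps, Python scripts to look and compute and a tool call to move; the robot and the scene stay as the last step left them, time stands still between calls to the robot, and variables do not carry over. Pictures are saved under pics/ and viewed, at most 10 in all, crops included, and the job is handed in when it is done.

Besides the shell and the picture viewer there is one more tool, called after "Emit:" as name(argument=value, ...) on one line, values as JSON. carry_out: Moves the arm, as the interface text tells. Shift numbers are shares of 1000 mm and turn numbers shares of 45 degrees, none past 1 either way. Its arguments: {"type":"object","properties":{"series":{"type":"array","items":{"type":"array","items":{"type":"number"}}},"grip_force":{"type":"number"}},"required":["series"]}

```bash
mkdir -p pics; cat > h.py <<'E'
import numpy as np, cv2
from workcell import *
from scipy.spatial.transform import Rotation as R
def cloud(name,im_d=None):
    s=read_state(); im,d=im_d or camera(name); p=camera_params(name)
    h,w=d.shape; f=h/2/np.tan(np.radians(p["fovy"])/2)
    u,v=np.meshgrid(np.arange(w),np.arange(h))
    c=np.stack([(u-p["cx"])/f*d,(v-p["cy"])/f*d,d],-1)
    if name=="wrist":
        H=np.array(p["hand_eye"]); t=c@H[:3,:3].T+H[:3,3]
        X=t@R.from_euler("xyz",s["eef_rot"],degrees=True).as_matrix().T+np.array(s["position"])
    else:
        Rm=cv2.Rodrigues(np.array(p["rvec"],float))[0]; X=(c-np.array(p["tvec"]).ravel())@Rm
    X[d==0]=np.nan
    return im,d,X
def save(im,n): cv2.imwrite("pics/"+n,cv2.cvtColor(im,cv2.COLOR_RGB2BGR))
E
python3 - <<'E'
from h import *
print(read_state())
for n in("scene","top"):
    im,d,X=cloud(n); save(im,n+"1.png"); np.savez(n+"1.npz",im=im,d=d,X=X)
    print({k:np.round(v,3) for k,v in camera_params(n).items()})
E
```

```text
{'clock': 0.0, 'joint_pos': array([-77.72148427,  33.92591639,   2.76808176,  92.23816467,
        -1.90870325,  54.01094617,  -1.93092066]), 'joint_velocities': array([ 0.0793973 ,  0.00236614, -0.01715391, -0.04126141, -0.02021337,
        0.06756218, -0.0597729 ]), 'joint_torque': array([-1.98554926e-04, -5.48689127e+01,  1.54599220e+00, -1.98122746e+01,
        9.35952296e-03,  8.82810156e-03,  2.15514007e-06]), 'position': array([219.39800919, 690.1463952 , 238.12736895]), 'eef_rot': array([-1.79871306e+02,  7.08798209e-03,  1.62367812e+02]), 'ft_force': array([-0.70556026, -0.48421735, -0.08928549]), 'ft_torque': array([-0.01574787, -0.03708238, -0.06711245]), 'finger_force': 0.0, 'gripper_width': 85.30633590189781}
{'fovy': np.float64(52.867), 'cx': np.float64(320.425), 'cy': np.float64(203.874), 'rvec': array([ 1.945, -0.52 ,  0.299]), 'tvec': array([-363.509,  206.342,  882.076])}
{'fovy': np.float64(52.508), 'cx': np.float64(323.524), 'cy': np.float64(203.133), 'rvec': array([ 2.209, -2.167,  0.117]), 'tvec': array([  86.432,  458.79 , 1027.503])}
```

View pics/scene1.png

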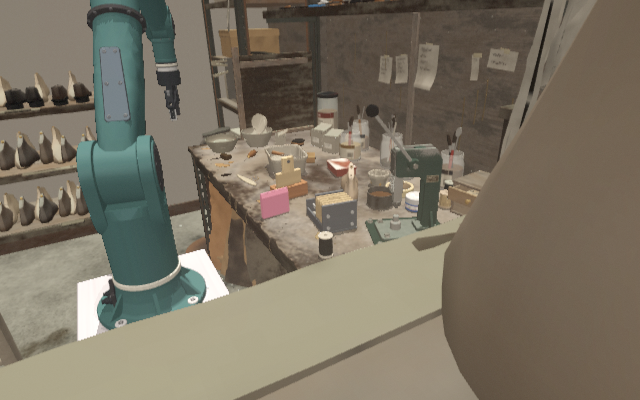

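View pics/top1.png

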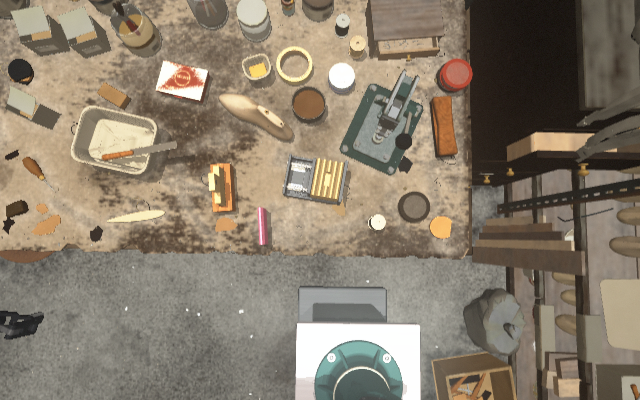

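The scene view shows the stand, with the tabbed board, at about (288,180), the rack at (332,212) and the loose pink board at (274,203). In the top view the stand is at (222,188), the rack at (316,180) with the follower on its left (+y), the pink decoy at (263,225) and the spool at (377,222). An enlarged crop should show the notch.

```bash
python3 - <<'E'
from h import *
z=np.load("top1.npz"); im,X=z["im"],z["X"]
a=cv2.resize(im[145:255,195:355],None,fx=5,fy=5,interpolation=cv2.INTER_CUBIC); save(a,"crop1.png")
np.set_printoptions(precision=0,suppress=True,linewidth=200)
for v in (170,182,194): 
  print(v); print(np.c_[np.arange(284,352,2),X[v,284:352:2]].T)
print("stand"); 
for v in (165,175,185,195,205): print(v); print(np.c_[np.arange(204,242,2),X[v,204:242:2]].T)
E
```

```text
170
[[284. 286. 288. 290. 292. 294. 296. 298. 300. 302. 304. 306. 308. 310. 312. 314. 316. 318. 320. 322. 324. 326. 328. 330. 332. 334. 336. 338. 340. 342. 344. 346. 348. 350.]
 [544. 545. 536. 544. 543. 544. 544. 544. 544. 545. 545. 544. 544. 544. 531. 533. 532. 532. 534. 532. 533. 534. 532. 533. 534. 533. 534. 534. 534. 534. 533. 533. 548. 548.]
 [201. 196. 187. 185. 179. 174. 169. 164. 158. 153. 148. 143. 137. 132. 126. 121. 117. 112. 107. 102.  97.  92.  87.  82.  77.  73.  68.  63.  58.  53.  49.  44.  32.  27.]
 [ -0.  -2.  49.   6.   8.   5.   8.   6.   9.   4.   5.  11.   7.  10.  89.  76.  86.  86.  74.  87.  81.  74.  86.  80.  74.  85.  78.  80.  82.  78.  87.  88.   1.   2.]]
182
[[284. 286. 288. 290. 292. 294. 296. 298. 300. 302. 304. 306. 308. 310. 312. 314. 316. 318. 320. 322. 324. 326. 328. 330. 332. 334. 336. 338. 340. 342. 344. 346. 348. 350.]
 [506. 506. 512. 512. 512. 512. 512. 512. 512. 513. 512. 512. 512. 502. 504. 502. 502. 504. 503. 503. 505. 506. 507. 505. 503. 504. 504. 503. 505. 503. 504. 515. 516. 516.]
 [196. 191. 189. 184. 179. 173. 168. 163. 158. 153. 1
[... 2281 characters left out ...]
8. 240.]
 [474. 474. 474. 474. 469. 465. 465. 465. 466. 468. 470. 470. 471. 470. 472. 475. 476. 476. 475.]
 [408. 402. 397. 393. 375. 360. 355. 350. 346. 346. 346. 341. 336. 330. 328. 329. 325. 320. 314.]
 [ -1.   1.   0.  -2.  46.  89.  88.  88.  87.  65.  42.  45.  42.  49.  32.   6.  -4.  -3.   1.]]
205
[[204. 206. 208. 210. 212. 214. 216. 218. 220. 222. 224. 226. 228. 230. 232. 234. 236. 238. 240.]
 [447. 448. 448. 447. 444. 445. 445. 445. 445. 446. 446. 445. 445. 445. 445. 448. 449. 449. 449.]
 [406. 402. 396. 390. 374. 370. 365. 360. 356. 352. 348. 340. 335. 330. 325. 326. 324. 318. 314.]
 [  0.  -1.   1.   3.  45.  44.  41.  44.  39.  34.  32.  44.  43.  44.  45.  12.  -3.   1.  -2.]]
```

View pics/crop1.png

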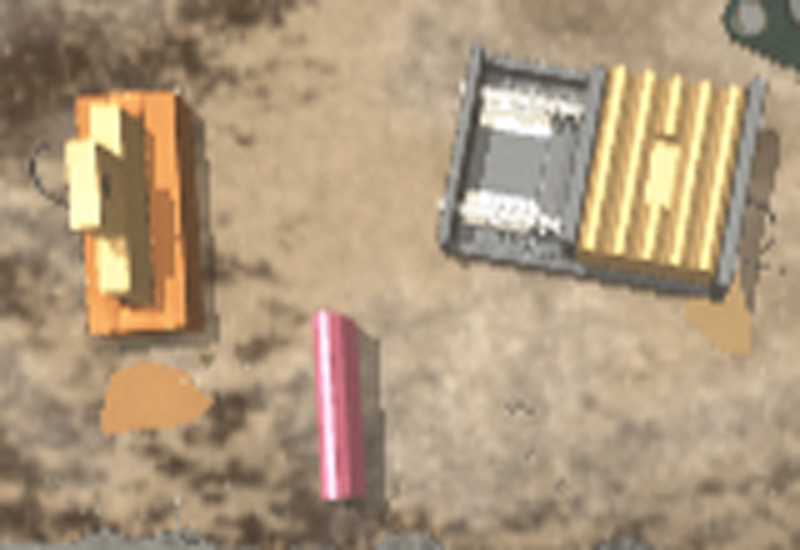

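The stand at crop (135,210) holds the tabbed board. The row has five boards at crop (600–745, 165), and the notch, its lighter face at crop (663,175), is in the third board. That is the only notched board, so the target seam is on its left (follower side). The pink board at crop (338,405) is the decoy.

```bash
python3 - <<'E'
from h import *
z=np.load("top1.npz"); X=z["X"]; d=z["d"]
def rect(m,n):
    P=X[m][:,:2]; r=cv2.minAreaRect(P.astype(np.float32)); print(n,m.sum(),r)
x,y,zz=X[...,0],X[...,1],X[...,2]
S=(y>310)&(y<400)&(x>420)&(x<570)
rect(S&(zz>39)&(zz<52),"stand top"); rect(S&(zz>80)&(zz<100),"shoulders"); rect(S&(zz>128),"tab")
K=(y>20)&(y<210)&(x>420)&(x<580)
rect(K&(zz>62),"row+follower"); rect(K&(zz>15),"rack")
# z bias
print(np.nanmedian(zz[S&(abs(zz)<12)]),np.nanmedian(zz[S&(zz>39)&(zz<52)]))
E
```

```text
stand top 527 ((489.7752685546875, 354.56884765625), (120.71298217773438, 50.4139518737793), 5.6939377784729)
shoulders 167 ((490.6441345214844, 354.58056640625), (90.12236785888672, 14.547078132629395), 5.259732723236084)
tab 125 ((490.9508056640625, 354.5841369628906), (39.774200439453125, 14.925467491149902), 5.184414863586426)
row+follower 1317 ((510.6827697753906, 89.65065002441406), (85.70294952392578, 102.45427703857422), 81.23249816894531)
rack 1874 ((516.3859252929688, 120.11247253417969), (153.7960968017578, 104.44190979003906), 81.01020050048828)
-0.2256323814132577 44.42526536970065
```

```bash
cat >> h.py <<'E'
def go(x,y,z,yaw):
    s=read_state(); M=R.from_euler("xyz",s["eef_rot"],degrees=True); T=R.from_euler("xyz",[180,0,yaw],degrees=True)
    print("shift",np.round(M.inv().apply(np.array([x,y,z])-s["position"])/1000,4),"turn",np.round((M.inv()*T).as_rotvec(degrees=True)/45,3))
E
python3 - <<'E'
from h import *
go(491,354.6,280,185.4)
E
```

```text
shift [-0.3605 -0.2377 -0.0412] turn [-0.003 -0.    -0.512]
```

Emit:
carry_out(series=[[-0.052, -0.034, -0.041, 0, 0, -0.2, 1], [-0.103, -0.068, -0.041, 0, 0, -0.4, 1], [-0.155, -0.102, -0.041, 0, 0, -0.512, 1], [-0.206, -0.136, -0.041, 0, 0, -0.512, 1], [-0.258, -0.17, -0.041, 0, 0, -0.512, 1]])

```text
clock: 0.72
position: [410.5, 454.2, 280.1]
eef_rot: [-180.0, -0.0, -174.6]
ft_force: [1.6, -0.0, 0.4]
gripper_width: 85.2
finger_force: 0.0
```

```bash
python3 - <<'E'
from h import *
go(491,354.6,280,185.4)
E
```

```text
shift [-7.070e-02 -1.068e-01  1.000e-04] turn [-0. -0.  0.]
```

Emit:
carry_out(series=[[-0.034, -0.051, 0, 0, 0, 0, 1], [-0.068, -0.1025, 0, 0, 0, 0, 1], [-0.068, -0.1025, 0, 0, 0, 0, 1], [-0.068, -0.1025, 0, 0, 0, 0, 1]])

```text
clock: 1.23
position: [486.6, 360.6, 280.0]
eef_rot: [180.0, -0.1, -174.6]
ft_force: [-0.3, 0.8, -0.5]
gripper_width: 85.4
finger_force: 0.0
```

```bash
python3 - <<'E'
from h import *
s=read_state(); print(s["position"],s["eef_rot"],s["ft_force"])
im,d,X=cloud("wrist"); save(im,"w1.png"); np.savez("w1.npz",im=im,d=d,X=X)
x,y,zz=X[...,0],X[...,1],X[...,2]
def rect(m,n):
    P=X[m][:,:2]; print(n,m.sum(),cv2.minAreaRect(P.astype(np.float32)) if m.sum()>5 else 0, np.nanmedian(zz[m]))
S=(y>310)&(y<400)&(x>420)&(x<570)
rect(S&(zz>39)&(zz<52),"stand top"); rect(S&(zz>80)&(zz<100),"shoulders"); rect(S&(zz>128)&(zz<155),"tab")
K=(y>20)&(y<210)&(x>420)&(x<580)
rect(K&(zz>62)&(zz<100),"row+follower")
go(491,354.6,112,185.4)
E
```

```text
[486.56432849 360.5651336  279.96584907] [ 1.79989005e+02 -5.67294054e-02 -1.74635545e+02] [-0.32181072  0.81623786 -0.45828668]
stand top 2098 ((491.7422180175781, 354.82501220703125), (118.70223999023438, 49.98072052001953), 5.524943828582764) 45.286109103733665
shoulders 343 ((492.5671081542969, 354.8729248046875), (89.94904327392578, 13.723751068115234), 5.6638898849487305) 90.4869709801736
tab 552 ((492.55084228515625, 355.003662109375), (40.223472595214844, 13.609512329101562), 5.363250255584717) 140.26644133242297
row+follower 6528 ((512.9561767578125, 90.28779602050781), (86.95994567871094, 103.490234375), 81.01742553710938) 83.84716365987657
shift [-0.0047 -0.0077  0.168 ] turn [ 0.001 -0.001  0.002]
```

View pics/w1.png

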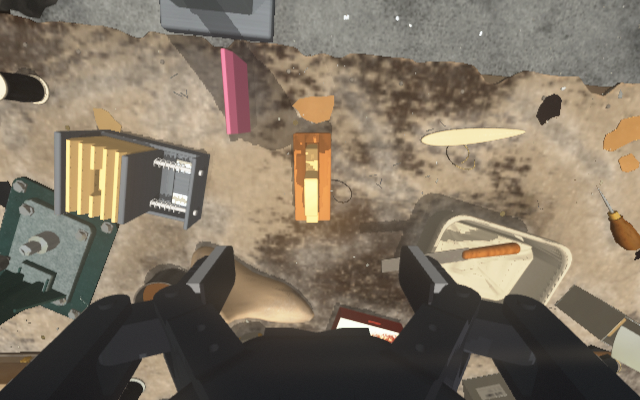

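The wrist view shows the stand and tab under the gripper at about (312,180), and the rack at (130,180) with the notch in the third board. Both cameras agree within 2 mm. Descending.

Emit:
carry_out(series=[[-0.005, -0.006, 0.03, 0, 0, 0, 1], [-0.005, -0.006, 0.08, 0, 0, 0, 1], [-0.005, -0.006, 0.13, 0, 0, 0, 1], [-0.005, -0.006, 0.168, 0, 0, 0, 1], [-0.005, -0.006, 0.168, 0, 0, 0, 1]])

```text
clock: 1.9
position: [488.9, 355.6, 109.4]
eef_rot: [-179.8, -0.4, -174.4]
ft_force: [0.6, 0.1, 0.1]
gripper_width: 85.2
finger_force: 0.0
```

Emit:
carry_out(series=[[0, 0, 0, 0, 0, 0, 1], [0, 0, 0, 0, 0, 0, -0.4]], grip_force=50)

```text
clock: 2.15
position: [493.4, 356.6, 114.4]
eef_rot: [179.9, 0.2, -174.6]
ft_force: [0.4, 0.5, 0.7]
gripper_width: 70.0
finger_force: 0.0
```

Emit:
carry_out(series=[[0, 0, 0, 0, 0, 0, -0.4], [0, 0, 0, 0, 0, 0, -0.4], [0, 0, 0, 0, 0, 0, -0.4], [0, 0, 0, 0, 0, 0, -0.4]])

```text
clock: 2.65
position: [492.5, 355.1, 112.4]
eef_rot: [180.0, 0.0, -174.6]
ft_force: [0.1, -0.2, -0.7]
gripper_width: 25.8
finger_force: 0.0
```

```bash
python3 - <<'E'
from h import *
s=read_state(); print(s["position"],s["eef_rot"],s["gripper_width"])
go(492.2,354.9,112,185.5)
E
```

```text
[492.46137667 355.08104826 112.36823765] [ 1.79997969e+02  2.61823622e-03 -1.74597258e+02] 25.756104370892682
shift [ 0.0003 -0.0002  0.0004] turn [ 0.     0.    -0.002]
```

Well aligned; grip, then lift.

Emit:
carry_out(series=[[0, 0, 0, 0, 0, 0, -1], [0, 0, 0, 0, 0, 0, -1], [0, 0, 0, 0, 0, 0, -1], [0, 0, 0, 0, 0, 0, -1]], grip_force=70)

```text
clock: 3.15
position: [492.6, 355.2, 112.4]
eef_rot: [180.0, 0.0, -174.6]
ft_force: [0.7, 0.6, 1.0]
gripper_width: 12.9
finger_force: 68.3
```

Emit:
carry_out(series=[[0, 0, -0.01, 0, 0, 0, -1], [0, 0, -0.025, 0, 0, 0, -1], [0, 0, -0.045, 0, 0, 0, -1], [0, 0, -0.075, 0, 0, 0, -1], [0, 0, -0.1, 0, 0, 0, -1]])

```text
clock: 3.78
position: [492.5, 355.2, 214.4]
eef_rot: [180.0, 0.1, -174.6]
ft_force: [0.4, 0.4, -1.5]
gripper_width: 13.2
finger_force: 68.1
```

Emit:
carry_out(series=[[0, 0, -0.02, 0, 0, 0, -1], [0, 0, -0.02, 0, 0, 0, -1], [0, 0, -0.02, 0, 0, 0, -1], [0, 0, -0.02, 0, 0, 0, -1]])

```text
clock: 4.28
position: [491.7, 354.6, 231.2]
eef_rot: [-179.9, -0.1, -174.6]
ft_force: [-0.1, -0.2, -0.6]
gripper_width: 13.4
finger_force: 68.2
```

```bash
python3 - <<'E'
from h import *
s=read_state(); print(s["position"],s["eef_rot"],s["gripper_width"],s["ft_force"])
# rack fit from the earlier wrist view and top view: profile of height along rack y through seams
for n in("w1","top1"):
    X=np.load(n+".npz")["X"]; P=X.reshape(-1,3); P=P[~np.isnan(P).any(1)]
    a=np.radians(-8.9); ex=np.array([np.cos(a),np.sin(a)]); ey=np.array([-ex[1],ex[0]])
    c=np.array([512,90.]); q=P[:,:2]-c; U=q@ex; V=q@ey
    m=(abs(U)<42)&(abs(U)>20)&(abs(V)<60)&(P[:,2]>50)&(P[:,2]<100)
    b=np.arange(-56,57,2)
    print(n); print([(int(l),int(np.median(P[m&(V>=l)&(V<l+2),2]))) for l in b if (m&(V>=l)&(V<l+2)).sum()>2])
    k=(P[:,2]>62)&(P[:,2]<100)&(abs(V)<60)&(abs(U)<60)
    print("U range",np.percentile(U[k&(P[:,2]>80)],[.5,99.5]))
    nm=(abs(U)<14)&(abs(V)<30)&(P[:,2]>55)&(P[:,2]<68); print("notch",np.median(U[nm]),np.percentile(V[nm],[2,50,98]),nm.sum())
    w=(abs(U)<70)&(V<-35)&(V>-70)&(P[:,2]>15); print("rack U",np.percentile(U[w],[.5,99.5]))
E
```

```text
[491.73347009 354.60787879 231.24995785] [-1.79927768e+02 -1.07276733e-01 -1.74589039e+02] 13.406229132217454 [-0.1413789  -0.16927353 -0.6357979 ]
w1
[(-44, 87), (-42, 88), (-40, 88), (-38, 87), (-36, 84), (-32, 85), (-30, 86), (-28, 85), (-26, 82), (-24, 79), (-18, 85), (-16, 86), (-14, 85), (-12, 82), (-10, 79), (-4, 85), (-2, 86), (0, 85), (2, 82), (4, 78), (10, 85), (12, 86), (14, 85), (16, 82), (18, 78), (24, 85), (26, 86), (28, 85), (30, 84), (32, 76), (34, 89), (36, 89), (38, 90), (40, 89), (42, 72)]
U range [-48.96521998  49.97613382]
notch 1.7779054599862207 [-8.20598666 -6.77292762 -4.05935491] 86
rack U [-50.78229067  51.82170979]
top1
[(-48, 57), (-46, 58), (-44, 87), (-42, 87), (-40, 88), (-38, 86), (-36, 75), (-34, 78), (-32, 84), (-30, 85), (-28, 84), (-26, 81), (-24, 76), (-22, 73), (-20, 78), (-18, 83), (-16, 85), (-14, 84), (-12, 80), (-10, 75), (-8, 73), (-6, 78), (-4, 84), (-2, 85), (0, 85), (2, 81), (4, 75), (6, 73), (8, 79), (10, 84), (12, 85), (14, 85), (16, 81), (18, 76), (20, 74), (22, 79), (24, 84), (26, 86), (28, 86), (30, 80), (32, 76), (34, 86), (36, 89), (38, 89), (40, 89), (42, 88)]
U range [-49.11729176  47.0329026 ]
notch -0.01044749676259644 [-7.35684627 -0.53149932  6.04937565] 65
rack U [-52.41956404  50.00559055]
```

```bash
python3 - <<'E'
from h import *
X=np.load("top1.npz")["X"].reshape(-1,3); X=X[~np.isnan(X).any(1)]
r=np.hypot(X[:,0]-513,X[:,1]-97)
for a in (60,80,100,120,140,170,200): 
    q=X[r<a]; print(a,q[q[:,2].argmax()].round())
m=(X[:,0]>400)&(X[:,0]<600)&(X[:,1]>40)&(X[:,1]<400)&(X[:,2]>150); print(m.sum())
go(513.7,97.3,231,171)
E
```

```text
60 [513. 128.  93.]
80 [513. 128.  93.]
100 [513. 128.  93.]
120 [513. 128.  93.]
140 [541. -35. 365.]
170 [541. -35. 365.]
200 [541. -35. 365.]
0
shift [ 0.0024 -0.2582  0.0006] turn [-0.002 -0.002  0.32 ]
```

Emit:
carry_out(series=[[0, -0.04, 0, 0, 0, 0.1, -1], [0.001, -0.1, 0, 0, 0, 0.2, -1], [0.002, -0.155, 0, 0, 0, 0.32, -1], [0.002, -0.21, 0, 0, 0, 0.32, -1], [0.002, -0.24, 0, 0, 0, 0.32, -1]])

```text
clock: 4.9
position: [512.5, 112.0, 231.6]
eef_rot: [-179.9, -0.1, 170.8]
ft_force: [0.2, 1.4, -1.7]
gripper_width: 13.4
finger_force: 68.4
```

Emit:
carry_out(series=[[0.004, -0.017, 0, 0, 0, 0, -1], [0.004, -0.017, 0, 0, 0, 0, -1], [0.004, -0.017, 0, 0, 0, 0, -1], [0.004, -0.017, 0, 0, 0, 0, -1], [0.004, -0.017, 0, 0, 0, 0, -1]])

```text
clock: 5.52
position: [506.5, 101.0, 232.3]
eef_rot: [180.0, 0.0, 171.1]
ft_force: [-0.5, -0.6, -1.3]
gripper_width: 13.2
finger_force: 68.4
```

```bash
python3 - <<'E'
from h import *
s=read_state(); print(s["position"],s["eef_rot"],s["ft_force"],s["ft_torque"])
im,d,X=cloud("wrist"); save(im,"w2.png"); np.savez("w2.npz",im=im,d=d,X=X)
go(513.7,97.3,231,171)
E
```

```text
[506.53753547 100.98205226 232.28498838] [1.79980763e+02 5.07358736e-03 1.71115860e+02] [-0.51090678 -0.63723783 -1.26092271] [-0.00359279  0.01987997 -0.01113965]
shift [-0.0076 -0.0023  0.0013] turn [0.    0.    0.002]
```

View pics/w2.png

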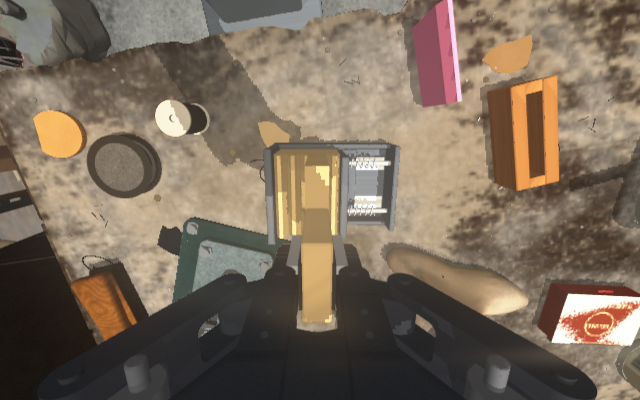

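The board is held squarely at about (318,230), with the rack under it at (330,190), the emptied stand at (527,130) and the bystanders undisturbed. Measuring the board against the rack in this same view.

```bash
python3 - <<'E'
from h import *
X=np.load("w2.npz")["X"]; P=X.reshape(-1,3); P=P[~np.isnan(P).any(1)]
a=np.radians(-9); ex=np.array([np.cos(a),np.sin(a)]); ey=np.array([-ex[1],ex[0]])
q=P[:,:2]-[512,90.]; U=q@ex; V=q@ey; z=P[:,2]
t=np.array([506.54,100.98])-[512,90]; print("TCP UV",t@ex,t@ey)
h=(z>165)&(z<265)&(abs(U-t@ex)<60)&(abs(V-t@ey)<12)
for lo,hi in((200,215),(170,200),(225,265)):
    m=h&(z>lo)&(z<hi); print("held",lo,m.sum(),np.percentile(z[m],[2,50,98]),"U",np.percentile(U[m],[1,99]),"V",np.percentile(V[m],[2,50,98]))
b=np.arange(-56,57,2); m=(U<-20)&(U>-44)&(z>50)&(z<100)
print([(int(l),int(np.median(z[m&(V>=l)&(V<l+2)]))) for l in b if (m&(V>=l)&(V<l+2)).sum()>2])
for lo,hi in((-48,-36),(34,44),(44,100)):
    m=(V>lo)&(V<hi)&(z>15)&(z<100)&(abs(U)<75); print("rack U",lo,m.sum(),np.percentile(U[m],[.5,99.5]))
m=(V>45)&(V<100)&(z>18)&(z<34)&(abs(U)<60)
for s in(-1,1): print("lip",s,np.percentile(U[m&(U*s>35)],[1,50,99]))
m=(abs(V-20)<30)&(z>83)&(z<88)&(U<0)&(U>-60); print("boards U min",np.percentile(U[m],[1,3]))
# yaw of rack: fit -x outer edge
c=P[(z>15)&(z<100)&(V>-52)&(V<110)&(abs(U)<60)][:,:2]; print(cv2.minAreaRect(c.astype(np.float32)))
E
```

```text
TCP UV -7.110428765791168 9.990685800614958
held 200 1130 [203.6394876  210.29141332 213.23177495] U [-52.04016804 -26.69586714] V [ 3.63922552 10.29951568 17.01089519]
held 170 129 [171.31023963 186.87529232 197.76562071] U [-52.11544517 -51.76542705] V [ 3.60775851  9.98421448 16.83582931]
held 225 4210 [229.7860298  260.08812149 262.61805136] U [-27.30463425  11.33906254] V [-0.75846238 10.11246705 20.70230228]
[(-44, 87), (-42, 88), (-40, 88), (-38, 88), (-36, 80), (-34, 79), (-32, 83), (-30, 86), (-28, 86), (-26, 82), (-24, 77), (-22, 73), (-20, 78), (-18, 84), (-16, 86), (-14, 86), (-12, 83), (-10, 77), (-8, 73), (-6, 77), (-4, 83), (-2, 86), (0, 64), (20, 73), (22, 79), (24, 83), (26, 86), (28, 86), (30, 82), (32, 77), (34, 81), (36, 89), (38, 90), (40, 90), (42, 89)]
rack U -48 665 [-50.65732817  51.6535655 ]
rack U 34 842 [-50.75186811  43.07140931]
rack U 44 1597 [-50.83480968  51.66132766]
lip -1 [-50.87456985 -48.69552369 -35.18301896]
lip 1 [35.54027278 48.10084078 51.85189929]
boards U min [-43.55870142 -42.65453407]
((517.421875, 120.240966796875), (148.43374633789062, 102.98514556884766), 81.06440734863281)
```

Emit:
carry_out(series=[[-0.004, -0.001, 0, 0, 0, 0.002, -1], [-0.0076, -0.0019, 0.01, 0, 0, 0.002, -1], [-0.0076, -0.0019, 0.02, 0, 0, 0.002, -1], [-0.0076, -0.0019, 0.03, 0, 0, 0.002, -1], [-0.0076, -0.0019, 0.035, 0, 0, 0.002, -1]])

```text
clock: 6.2
position: [513.0, 96.6, 196.2]
eef_rot: [-180.0, -0.1, 170.9]
ft_force: [0.6, -0.2, -1.5]
gripper_width: 13.1
finger_force: 68.4
```

Emit:
carry_out(series=[[0, 0, 0, 0, 0, 0, -1], [0, 0, 0, 0, 0, 0, -1], [0, 0, 0, 0, 0, 0, -1], [0, 0, 0, 0, 0, 0, -1], [0, 0, 0, 0, 0, 0, -1]])

```text
clock: 6.82
position: [513.8, 96.8, 197.5]
eef_rot: [180.0, 0.0, 170.9]
ft_force: [0.3, -0.1, -1.6]
gripper_width: 13.3
finger_force: 68.4
```

```bash
cat >> h.py <<'E'
def uv():
    s=read_state(); a=np.radians(-9); ex=np.array([np.cos(a),np.sin(a)]); ey=np.array([-ex[1],ex[0]])
    p=s["position"]; q=p[:2]-np.array([512,90.]); F=s["ft_force"]
    print("t",round(s["clock"],2),"U %.2f V %.2f z %.2f"%(q@ex,q@ey,p[2]),"F UVz %.1f %.1f %.1f"%(F[:2]@ex,F[:2]@ey,F[2]),"rot",s["eef_rot"].round(2),"T",np.round(s["ft_torque"],2),"w",round(s["gripper_width"],1))
E
python3 -c "
from h import *
uv()"
```

```text
t 6.83 U 0.68 V 6.97 z 197.48 F UVz 0.3 -0.1 -1.6 rot [1.7999e+02 2.0000e-02 1.7091e+02] T [ 0.01 -0.02  0.01] w 13.3
```

Emit:
carry_out(series=[[0, 0, 0.004, 0, 0, 0, -1], [0, 0, 0.008, 0, 0, 0, -1], [0, 0, 0.012, 0, 0, 0, -1], [0, 0, 0.0155, 0, 0, 0, -1], [0, 0, 0.0155, 0, 0, 0, -1]])

```text
clock: 7.45
position: [513.4, 96.7, 181.4]
eef_rot: [-180.0, -0.0, 170.9]
ft_force: [0.6, -0.3, -0.7]
gripper_width: 13.2
finger_force: 68.4
```

```bash
python3 -c "
from h import *
uv()"
```

```text
t 7.45 U 0.36 V 6.84 z 181.40 F UVz 0.7 -0.2 -0.7 rot [-1.7998e+02 -4.0000e-02  1.7091e+02] T [ 0.03  0.03 -0.08] w 13.2
```

Emit:
carry_out(series=[[0, 0.001, 0.001, 0, 0, 0, -1], [0, 0.0018, 0.003, 0, 0, 0, -1], [0, 0.0025, 0.005, 0, 0, 0, -1], [0, 0.0032, 0.007, 0, 0, 0, -1], [0, 0.0032, 0.007, 0, 0, 0, -1]])

```text
clock: 8.07
position: [514.3, 98.9, 174.7]
eef_rot: [-179.9, 0.0, 170.9]
ft_force: [0.0, -5.3, 3.1]
gripper_width: 13.6
finger_force: 68.9
```

```bash
python3 -c "
from h import *
uv()"
```

```text
t 8.07 U 0.92 V 9.18 z 174.74 F UVz 0.9 -5.2 3.1 rot [-1.7994e+02  2.0000e-02  1.7089e+02] T [-1.57  0.15  0.03] w 13.6
```

Emit:
carry_out(series=[[0, 0.0012, 0.002, 0, 0, 0, -1], [0, 0.0021, 0.0045, 0, 0, 0, -1], [0, 0.003, 0.007, 0, 0, 0, -1], [0, 0.003, 0.007, 0, 0, 0, -1]], grip_force=100)

```text
clock: 8.57
position: [514.4, 101.8, 167.4]
eef_rot: [-179.9, -0.0, 170.9]
ft_force: [-0.7, -6.2, 1.0]
gripper_width: 13.1
finger_force: 97.4
```

```bash
python3 -c "
from h import *
uv()"
```

```text
t 8.57 U 0.52 V 12.00 z 167.41 F UVz 0.3 -6.2 1.0 rot [-1.7991e+02 -3.0000e-02  1.7087e+02] T [-1.65  0.08  0.03] w 13.1
```

Emit:
carry_out(series=[[0, 0.0011, 0.0025, 0, 0, 0, -1], [0, 0.002, 0.005, 0, 0, 0, -1], [0, 0.0028, 0.0075, 0, 0, 0, -1], [0, 0.0028, 0.01, 0, 0, 0, -1], [0, 0.0028, 0.01, 0, 0, 0, -1]])

```text
clock: 9.2
position: [514.4, 104.1, 157.2]
eef_rot: [-179.9, -0.1, 170.9]
ft_force: [-0.5, -5.6, 1.3]
gripper_width: 12.8
finger_force: 97.5
```

```bash
python3 - <<'E'
from h import *
uv()
im,d,X=cloud("wrist"); save(im[110:270,220:440].repeat(3,0).repeat(3,1),"w3.png"); np.savez("w3.npz",X=X)
E
```

```text
t 9.2 U 0.20 V 14.33 z 157.18 F UVz 0.4 -5.6 1.3 rot [-1.7988e+02 -7.0000e-02  1.7086e+02] T [-1.81  0.16  0.07] w 12.8
```

View pics/w3.png

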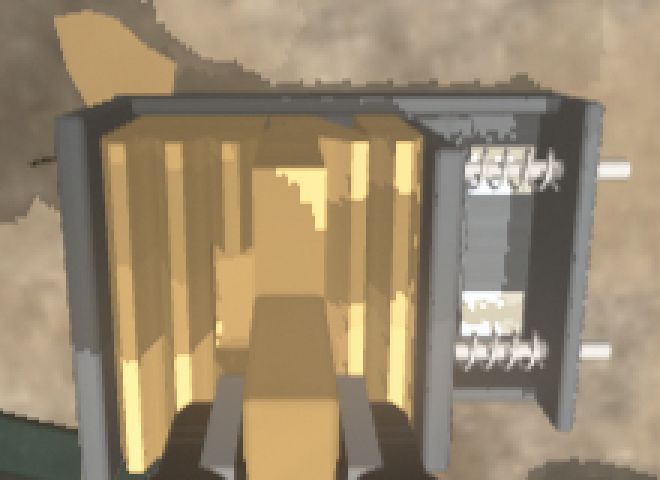

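The crop shows the board in the seam between the notched third board (notch at crop (232,300)) and the next one (crop (358,250)). All neighbours are upright and the follower has been pushed back. Going straight down.

Emit:
carry_out(series=[[-0.0003, 0, 0.005, 0, 0, 0, -1], [-0.0003, 0, 0.01, 0, 0, 0, -1], [-0.0003, 0, 0.015, 0, 0, 0, -1], [-0.0003, 0, 0.02, 0, 0, 0, -1], [-0.0003, 0, 0.02, 0, 0, 0, -1]])

```text
clock: 9.88
position: [514.1, 104.3, 136.6]
eef_rot: [-179.9, -0.1, 170.9]
ft_force: [-0.0, -5.4, -2.6]
gripper_width: 12.9
finger_force: 97.9
```

```bash
python3 -c "
from h import *
uv()"
```

```text
t 9.88 U -0.13 V 14.44 z 136.58 F UVz 0.8 -5.3 -2.6 rot [-1.7987e+02 -1.4000e-01  1.7087e+02] T [-1.5   0.08  0.16] w 12.9
```

Emit:
carry_out(series=[[-0.0005, 0, 0.005, 0, 0, 0, -1], [-0.0005, 0, 0.01, 0, 0, 0, -1], [-0.0005, 0, 0.015, 0, 0, 0, -1], [-0.0005, 0, 0.02, 0, 0, 0, -1], [-0.0005, 0, 0.02, 0, 0, 0, -1]])

```text
clock: 10.5
position: [514.5, 104.2, 116.6]
eef_rot: [-179.9, -0.2, 170.9]
ft_force: [-0.0, -5.5, -3.1]
gripper_width: 12.6
finger_force: 98.0
```

```bash
python3 -c "
from h import *
uv()"
```

```text
t 10.5 U 0.30 V 14.40 z 116.56 F UVz 0.8 -5.4 -3.1 rot [-1.7988e+02 -1.5000e-01  1.7085e+02] T [-1.45  0.11  0.13] w 12.6
```

Emit:
carry_out(series=[[0, 0, 0.002, 0, 0, 0, -1], [0, 0, 0.004, 0, 0, 0, -1], [0, 0, 0.006, 0, 0, 0, -1], [0, 0, 0.0075, 0, 0, 0, -1]])

```text
clock: 11.0
position: [514.6, 104.2, 109.5]
eef_rot: [-179.9, -0.1, 170.9]
ft_force: [-1.5, -6.0, 1.0]
gripper_width: 13.1
finger_force: 98.1
```

```bash
python3 -c "
from h import *
uv()"
```

```text
t 11.0 U 0.39 V 14.40 z 109.52 F UVz -0.6 -6.2 1.0 rot [-1.7988e+02 -1.4000e-01  1.7085e+02] T [-1.44  0.29  0.11] w 13.1
```

Emit:
carry_out(series=[[0, 0, 0.0005, 0, 0, 0, -1], [0, 0, 0.001, 0, 0, 0, -1], [0, 0, 0.001, 0, 0, 0, -1]])

```text
clock: 11.38
position: [514.6, 104.2, 108.5]
eef_rot: [-179.9, -0.1, 170.9]
ft_force: [-1.2, -4.9, 0.5]
gripper_width: 12.8
finger_force: 98.2
```

```bash
python3 -c "
from h import *
uv()"
```

```text
t 11.38 U 0.37 V 14.40 z 108.54 F UVz -0.4 -5.0 0.5 rot [-1.7988e+02 -1.4000e-01  1.7085e+02] T [-1.53  0.31  0.13] w 12.8
```

Emit:
carry_out(series=[[0, 0, 0.0005, 0, 0, 0, -1], [0, 0, 0.001, 0, 0, 0, -1], [0, 0, 0.001, 0, 0, 0, -1]])

```text
clock: 11.75
position: [514.6, 104.2, 108.4]
eef_rot: [-179.9, -0.1, 170.8]
ft_force: [-3.3, -6.5, 8.9]
gripper_width: 12.9
finger_force: 99.3
```

```bash
python3 -c "
from h import *
uv()"
```

```text
t 11.75 U 0.37 V 14.39 z 108.45 F UVz -2.3 -7.0 8.9 rot [-1.7989e+02 -1.4000e-01  1.7085e+02] T [-1.66  0.64  0.09] w 12.9
```

Emit:
carry_out(series=[[0, 0, 0.0002, 0, 0, 0, -1], [0, 0, 0.0002, 0, 0, 0, -1]])

```text
clock: 12.0
position: [514.6, 104.2, 108.4]
eef_rot: [-179.9, -0.1, 170.9]
ft_force: [-3.4, -5.4, 10.5]
gripper_width: 13.1
finger_force: 99.3
```

```bash
python3 -c "
from h import *
for i in range(3): uv()"
```

```text
t 12.0 U 0.34 V 14.39 z 108.42 F UVz -2.5 -5.9 10.5 rot [-1.7989e+02 -1.4000e-01  1.7085e+02] T [-1.6   0.7   0.09] w 13.1
t 12.0 U 0.34 V 14.39 z 108.42 F UVz -2.5 -5.9 10.5 rot [-1.7989e+02 -1.4000e-01  1.7085e+02] T [-1.6   0.7   0.09] w 13.1
t 12.0 U 0.34 V 14.39 z 108.42 F UVz -2.5 -5.9 10.5 rot [-1.7989e+02 -1.4000e-01  1.7085e+02] T [-1.6   0.7   0.09] w 13.1
```

Emit:
carry_out(series=[[0, 0, 0.0001, 0, 0, 0, -1], [0, 0, 0.0001, 0, 0, 0, -1], [0, 0, 0.0001, 0, 0, 0, -1], [0, 0, 0.0001, 0, 0, 0, -1], [0, 0, 0.0001, 0, 0, 0, -1]])

```text
clock: 12.62
position: [514.6, 104.2, 108.4]
eef_rot: [-179.9, -0.1, 170.8]
ft_force: [-3.6, -6.3, 10.8]
gripper_width: 12.7
finger_force: 99.4
```

Emit:
carry_out(series=[[0, 0, 0, 0, 0, 0, -1], [0, 0, 0, 0, 0, 0, -1]])

```text
clock: 12.88
position: [514.6, 104.1, 108.4]
eef_rot: [-179.9, -0.1, 170.8]
ft_force: [-3.3, -6.3, 11.5]
gripper_width: 13.1
finger_force: 99.4
```

Emit:
carry_out(series=[[0, -0.0008, -0.0006, 0, 0, 0, -1], [0, -0.0015, -0.0008, 0, 0, 0, -1], [0, -0.0015, -0.0008, 0, 0, 0, -1]])

```text
clock: 13.25
position: [514.6, 103.8, 108.5]
eef_rot: [-180.0, -0.1, 170.9]
ft_force: [-1.7, -4.9, 2.1]
gripper_width: 12.6
finger_force: 98.5
```

```bash
python3 -c "
from h import *
uv()"
```

```text
t 13.25 U 0.43 V 14.02 z 108.47 F UVz -0.9 -5.1 2.1 rot [-1.7996e+02 -1.1000e-01  1.7090e+02] T [-1.12  0.56  0.14] w 12.6
```

Emit:
carry_out(series=[[0, -0.0006, 0, 0, 0, 0, -1], [0, -0.0006, 0, 0, 0, 0, -0.4], [0, -0.0006, 0, 0, 0, 0, -0.4], [0, -0.0006, 0, 0, 0, 0, -0.4], [0, -0.0006, 0, 0, 0, 0, -0.4]], grip_force=30)

```text
clock: 13.88
position: [516.0, 104.0, 108.9]
eef_rot: [180.0, 0.0, 170.9]
ft_force: [0.0, -0.7, 0.1]
gripper_width: 25.7
finger_force: 0.0
```

```bash
python3 -c "
from h import *
uv()"
```

```text
t 13.88 U 1.74 V 14.41 z 108.91 F UVz 0.1 -0.7 0.1 rot [1.7996e+02 4.0000e-02 1.7093e+02] T [-0.   -0.05 -0.  ] w 25.7
```

Emit:
carry_out(series=[[0, 0, -0.015, 0, 0, 0, -0.4], [0, 0, -0.045, 0, 0, 0, -0.4], [0, 0, -0.09, 0, 0, 0, -0.4], [0, 0, -0.14, 0, 0, 0, -0.4], [0, 0, -0.16, 0, 0, 0, -0.4]])

```text
clock: 14.5
position: [517.1, 103.7, 273.1]
eef_rot: [179.8, 0.3, 170.9]
ft_force: [0.4, -0.1, -0.4]
gripper_width: 25.3
finger_force: 0.0
```

Emit:
carry_out(series=[[0.02, 0.06, -0.01, 0, 0, 0, -0.4], [0.04, 0.12, -0.01, 0, 0, 0, -0.4], [0.04, 0.12, -0.01, 0, 0, 0, -0.4], [0.04, 0.12, -0.01, 0, 0, 0, -0.4], [0.04, 0.12, -0.01, 0, 0, 0, -0.4]])

```text
clock: 15.12
position: [495.4, 226.1, 279.0]
eef_rot: [-179.9, 0.0, 170.7]
ft_force: [0.6, -0.4, 0.1]
gripper_width: 25.8
finger_force: 0.0
```

```bash
python3 - <<'E'
from h import *
uv()
im,d,X=cloud("wrist"); save(im,"w4.png"); P=X.reshape(-1,3); P=P[~np.isnan(P).any(1)]
a=np.radians(-9); ex=np.array([np.cos(a),np.sin(a)]); ey=np.array([-ex[1],ex[0]])
q=P[:,:2]-[512,90.]; U=q@ex; V=q@ey; z=P[:,2]
m=(abs(U)<43)&(abs(U)>22)&(z>50)&(z<150)
print([(int(l),int(np.median(z[m&(V>=l)&(V<l+2)]))) for l in np.arange(-46,62,2) if (m&(V>=l)&(V<l+2)).sum()>2])
t=(z>125)&(z<150)&(abs(U)<50)&(abs(V)<50); print("tab z",np.median(z[t]),"U",np.percentile(U[t],[1,99]),"V",np.percentile(V[t],[2,98]))
s=(z>84)&(z<89)&(abs(U)<60)&(abs(V-13.5)<5); print("shoulder z",np.median(z[s]),np.percentile(U[s],[1,99]))
E
```

```text
t 15.12 U -37.72 V 131.83 z 279.00 F UVz 0.7 -0.3 0.1 rot [-1.7994e+02  2.0000e-02  1.7074e+02] T [-0.01 -0.02  0.03] w 25.8
[(-44, 87), (-42, 88), (-40, 88), (-38, 88), (-36, 82), (-32, 85), (-30, 86), (-28, 86), (-26, 82), (-24, 77), (-22, 75), (-18, 85), (-16, 86), (-14, 86), (-12, 83), (-10, 77), (-8, 74), (-4, 85), (-2, 86), (0, 86), (2, 83), (4, 81), (6, 86), (8, 86), (10, 86), (12, 86), (14, 86), (16, 86), (18, 86), (20, 81), (22, 77), (24, 85), (26, 86), (28, 86), (30, 82), (32, 77), (34, 74), (36, 78), (38, 84), (40, 86), (42, 86), (44, 83), (46, 79), (48, 89), (50, 90), (52, 90), (54, 89), (56, 73)]
tab z 135.9700660438026 U [-19.37571942  20.1635952 ] V [ 7.59724354 21.20814506]
shoulder z 86.36693433353645 [-44.39307364  44.23665963]
```

View pics/w4.png

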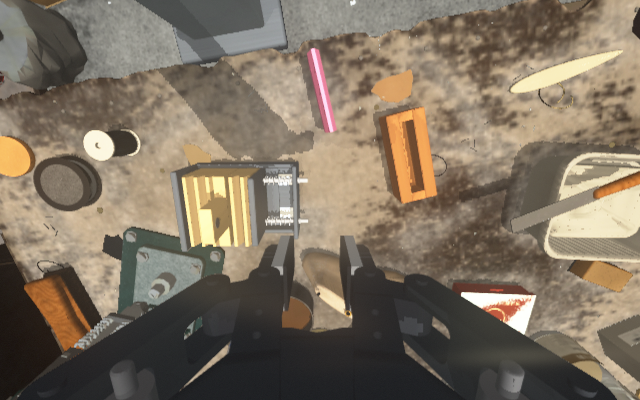

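The board is home: its tab top is at 136 mm and its shoulders are level with the row at 86 mm. It stands between the notched board and the next one at crop-free pixel (215,205), and everything else is where it was. Handing in.

```bash
python3 -c "
from workcell import sign_off
print(sign_off())"
```

```text
the job is handed in; nothing more can be done
None
```

I set the tabbed board fully home beside the notched board on the follower side. I pressed it there with about 12 N for just under a second, released it and handed the job in; the forces I read stayed below 22 N, and the last view showed the neighbours upright and everything else in place.

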